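Set the blast-air lever and blow the torch through

ROBOT

A 7-joint arm with a two-finger parallel gripper is mounted at the origin on the work surface. World frame = base frame: x ahead of the robot, y to its left, z up, the work surface at z = 0. Lengths are in m, angles in rad, forces in N, time in s.
With the tool pointing down it reaches from about 0.4 to 0.85 m from the base axis. Payload 4.4 kg.
Tool frame: the origin (TCP) lies on the mounting face of the last link; the fingertips stand env.nose_length ahead of it and the grasp point (between the pads) lies 180 mm ahead of it (env.nose_length is the distance from the TCP to the fingertips, in m); z points along the fingers, y is the line along which they close (so a half turn about z gives the same grasp; the last joint's range is limited). The gripper opens to 94 mm and grips with 3 to 60 N. Pads are 16 mm wide; open, the fingers measure 119 mm over their backs; the gripper's body (75 mm by 177 mm) begins 78 mm behind the grasp point.
Start: joints at [-0.066, 0.628, 0.038, 1.517, -0.027, 0.996, -0.02], TCP at [0.65, 0, 0.405] pointing down, gripper open.
Joint ranges: [-3.06, 3.06], [-0.37, 2.12], [-1.25, 1.32], [0.18, 2.47], [-1.1, 4.24], [0.23, 1.98], [-2.94, 2.94]. Speed limits (rad/s): [2.57, 2.57, 3.14, 3.14, 3.14, 3.14, 3.14].

INTERFACE

Orientations are given as a unit quaternion [w, x, y, z].
In Python, from bench import env, viewer gives the robot as it stands.
- The arm moves only by the shell command python3 -m creep 'ROWS' [FORCE]. ROWS is JSON, a list of rows, each a list of 3 entries, a list of its own where there are three numbers: the opening, from 0 (shut) to 1 (fully open), then the shift along the tool's x, y, z in m, then the turn about the tool's z in rad. In form: [[gripper, [x, y, z], roll], ...]. A call has exactly 5 rows; each row is the pose to reach, as a shift and turn from the pose commanded when the call began, along the tool's axes at that moment; what a row does not reach only later rows make up. A row lasts 1/8 s, in which the tool goes at most 62.5 mm and 10.7 degrees, less where a joint would pass 70% of its speed; a pose out of reach is approached as far as the arm can. A call with a gripper value outside its range is refused whole. The fingers move at their own pace and stop on an object; FORCE is the grip in N (left out, the last holds). Time passes only in rows, so rows that repeat a pose let the fingers close, or fill a call up. It gives the time, the measured TCP pose, the force, the opening and the grip force at its end, in the units of the state.
- env.sense(): the state, without advancing time (a new reading comes with each control period).
- viewer.snapshot(name): name is "scene" or "side" or "wrist"; returns the picture (420x560x3 uint8, red, green, blue); there is no depth.
- viewer.calibration(name): a dict with "fx", "fy", "cx", "cy" (pixels), "dist_coeffs" ([k1, k2, p1, p2, k3] as OpenCV has them; the pictures are not rectified), "R" (3x3) and "t" (3): a world point X has camera coordinates R X + t. Camera axes: x right, y down, z forward; pixel columns grow to the right and rows downward; lengths in m; the calibration is good to about 2 mm. A picture is of the moment at which its call begins: read the wrist's pose just before it. calibration takes no time and is no camera call; for the wrist camera it gives the pose at the moment of the call.
- env.finish_job(): hands the job in; it is judged then, once.
The state is a dict: "clock": time; "q": joint angles; "joint_vel": joint speeds; "joint_torque": joint torques, N m; "eef_pos": TCP position; "eef_rot": TCP orientation; "contact_force": force on the tool from outside, world axes, zero at the start; "moment": the same for the moment, N m; "opening": finger opening in m; "finger_force": force on a finger pad.
Only numpy, scipy, OpenCV 4.12 (cv2) and the standard library are available. Lean on these libraries where they do the work, as an engineer would, in place of code of your own. Each camera call takes 0.05 s, during which the arm holds its last target. There are 200 camera calls.

TASK

The brazing torch has its red-banded tip fitted: lift the blast-air valve's lever out of the shut notch, swing it round and let it drop fully home in the notch marked with the red dot. Then blow the torch through: squeeze its trigger fully in against the handle, hold it a full second and let it spring right back. Leave the lever in the red notch and leave the jar, tin, brush and tape where they are.

Things in the scene. Friction and masses are not known exactly. Their poses are not given: they have to be found in the camera images.
- valve: Green butterfly valve between dark flanges (140 mm) on a grey pipe that turns down into the bench at both ends; fixed. Origin on the bench under the upright stem; z up, y along the pipe, -x the lever's direction when shut (roughly towards the robot). Pipe assembly: y -191 to 191 mm, 152 mm high. Over it on the stem: a flat bright notched plate, radius up to 100 mm, top 201 mm above the bench.
- stem (a point): On the stem's upright axis at the notched plate's top face, 201 mm above the bench; axes as valve. The lever swings about this vertical. The plate has five notches, open upward, 13 mm wide, radii 75 to 100 mm, at swing angles 0 (shut), 0.393, 0.785, 1.178 and 1.571 rad (fully open).
- lever_swing (a joint): Swing angle of the lever about the upright stem, rad: 0 = shut (lever along the valve's -x), grows counter-clockwise seen from above (towards the valve's -y), 1.571 = fully open. In a notch it has about 0.035 rad of play each way; between notches light friction (1.5 N at the knob) holds it.
- lever_lift (a joint): Lift angle of the lever, rad: it hinges up about a level pin on the stem's axis, 15 mm above the plate's top. 0 = fully down, pawl home in a notch; about 0.1 = pawl riding on the plate; above 0.13 = clear of the plate; stop at 0.32. A spring pushes it down (about 6 N at the knob to start lifting, 9 N at 0.2).
- knob (a point): Middle of the upright black round knob at the lever's end: 25 mm across at the foot, 31 near the top, 50 mm high, its foot 5 mm above the flat dark lever bar (18 mm wide, 8 mm thick). 165 mm out from the stem, 34 mm above the hinge pin, so 250 mm above the bench with the lever down. z along the knob, x towards the stem. The pawl under the bar, 87.5 mm out, is 7 mm wide and goes 8 mm into a notch.
- index (a point): Point on the lever's centre line, 60 mm out from the stem, at the plate's top face when the lever is down; it lies over the dot of the notch that the lever is in.
- red_dot: Red round magnet, 18 mm across, 2 mm thick, on the plate 60 mm from the stem, just inside the notch that is wanted. Origin at the centre of its underside. It may be at any of the notches 0.393, 0.785 or 1.178 rad.
- yellow_dot: Yellow magnet of the same size at another notch (a setting for another tip).
- blue_dot: Blue magnet of the same size at another notch (a setting for another tip).
- torch: Brazing torch clamped level in a grey bench rest (base plate 250 x 90 x 10 mm); fixed. Origin on the bench under the torch's axis, z up, x towards its nozzle, y to its left. Axis 125 mm up. Brown round handle, 28 mm diameter, from x -75 to 60 mm, free all round but for the trigger; clamped brass blocks behind and ahead of it (tops 158 mm up or lower); red-banded nozzle ends at x 270 mm.
- grip (a point): On the axis of the handle, 15 mm behind the torch's origin, 125 mm above the bench: where to squeeze. Axes as torch.
- trigger_pad (a point): On the trigger's outer face, beside grip at the same height. The trigger is a yellow lever 118 x 6 mm, 16 mm high, on the torch's right (-y) side, hinged on a vertical pin by the front block (x 62, y -20 mm in the torch's frame), its rear end standing out. The outer face here is 39 mm from the torch's axis released, 23 mm fully squeezed (37 mm over handle and trigger).
- trigger (a joint): Trigger angle, rad: 0 = released, 0.2 = fully squeezed (lying parallel to the handle, against its stop). A return spring needs about 4 N at the pad to start and 10 N fully in.
- jar: Bystander: loose glass jar with a blue lid, 68 mm across, 105 mm high. Origin at the centre of its underside.
- tin: Bystander: loose round flux tin, 72 mm across, 45 mm high. Origin at the centre of its underside.
- brush: Bystander: loose flat hand brush with a wooden handle lying on the bench, about 200 mm long, 42 mm wide, under 30 mm high. Origin at the middle of its underside.
- tape: Bystander: loose roll of tape, 90 mm across, 24 mm high. Origin at the centre of its underside.

How it is judged:
By the outcome, as a careful person would: the job done as asked, in the order asked, and still so for the second after the job is handed in, with the robot touching nothing.
It also fails if it takes over 53 s, if anything falls off the work surface, if the arm or the gripper's body presses on something with over 40 N, if the wrist force passes 120 N, or if a joint passes its speed limit or range.

## Working session

There is one attempt and no reset: what is moved stays moved. The work goes in short steps, Python scripts to look and compute and a shell command to move; the robot and the scene stay as the last step left them, time stands still between calls to the robot, and variables do not carry over. Pictures are saved under pics/ and viewed, at most 15 in all, crops included, and the job is handed in when it is done.

```bash
ls; mkdir -p pics; python3 - <<'E'
from bench import env, viewer
import cv2,numpy as np
s=env.sense(); print({k:np.round(v,3).tolist() for k,v in s.items()}, env.nose_length)
for n in ("scene","side","wrist"):
    im=viewer.snapshot(n); cv2.imwrite(f"pics/{n}0.png",im[:,:,::-1])
    c=viewer.calibration(n); print(n,{k:np.round(v,4).tolist() for k,v in c.items()})
E
```

```text
pics
{'clock': 0.0, 'q': [-0.066, 0.629, 0.038, 1.518, -0.027, 0.996, -0.02], 'joint_vel': [-0.001, -0.001, 0.004, 0.0, 0.001, 0.001, 0.002], 'joint_torque': [0.0, -54.973, 1.144, -18.663, -0.052, 0.024, 0.0], 'eef_pos': [0.65, 0.0, 0.404], 'eef_rot': [-0.001, 0.707, 0.707, -0.001], 'contact_force': [-0.018, -0.98, -0.193], 'moment': [-0.02, 0.01, -0.025], 'finger_force': 0.0, 'opening': 0.094} 0.1992
scene {'fx': 428.6362, 'fy': 428.6362, 'cx': 285.9933, 'cy': 209.7835, 'dist_coeffs': [-0.103, 0.0, 0.0, 0.0, 0.0], 'R': [[0.2395, 0.9709, -0.0079], [0.8597, -0.2158, -0.463], [-0.4512, 0.1041, -0.8863]], 't': [-0.0992, -0.3909, 1.3378]}
side {'fx': 406.3478, 'fy': 406.3478, 'cx': 277.2174, 'cy': 205.3371, 'dist_coeffs': [-0.1188, 0.0, 0.0, 0.0, 0.0], 'R': [[0.9976, -0.0687, 0.0002], [-0.0484, -0.7049, -0.7077], [0.0488, 0.706, -0.7065]], 't': [-0.5073, 0.1136, 1.223]}
wrist {'fx': 301.7133, 'fy': 301.7133, 'cx': 275.8147, 'cy': 210.1429, 'dist_coeffs': [0.0231, 0.0, 0.0, 0.0, 0.0], 'R': [[1.0, -0.0002, -0.0012], [0.0002, -0.9601, 0.2796], [-0.0012, -0.2796, -0.9601]], 't': [-0.6477, -0.0288, 0.3922]}
```

View pics/scene0.png

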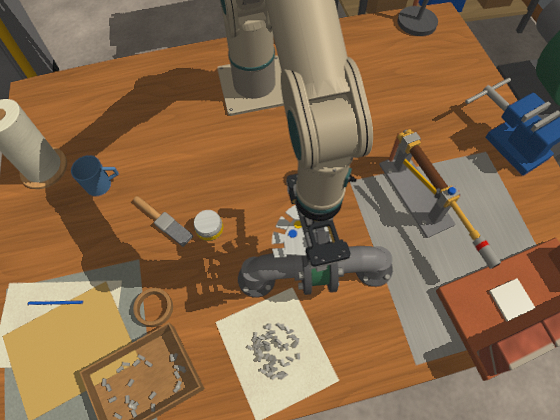

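View pics/side0.png

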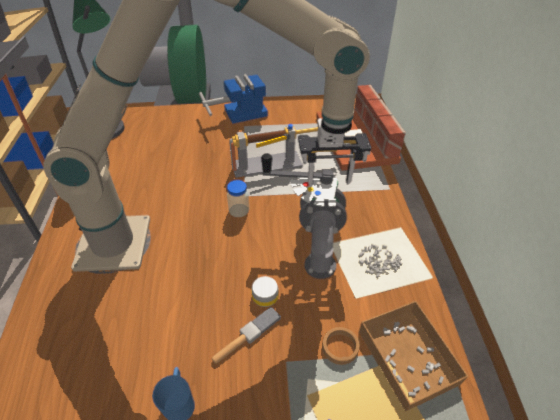

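View pics/wrist0.png

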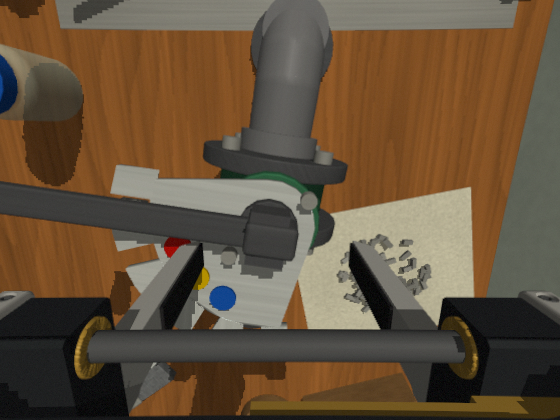

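The wrist view shows the lever pointing left (towards the robot) from the stem at about (270,235). The dots are red (177,247), yellow (200,278) and blue (222,298). The side view shows the knob near (267,160) and the torch at the top, around y>0, with the jar at (237,198) between them. I'll triangulate the dots next.

```bash
cat > h.py <<'E'
import numpy as np, cv2
from scipy.optimize import least_squares
from bench import env, viewer
def snap(n):
    c=viewer.calibration(n); im=viewer.snapshot(n); return im,{k:np.array(v,float) for k,v in c.items()}
def K(c): return np.array([[c['fx'],0,c['cx']],[0,c['fy'],c['cy']],[0,0,1.]],float)
def proj(c,X): return cv2.projectPoints(np.atleast_2d(np.array(X,float)),cv2.Rodrigues(c['R'])[0],c['t'],K(c),c['dist_coeffs'])[0].reshape(-1,2)
def ray(c,p):
    u=cv2.undistortPoints(np.array([[p]],float),K(c),c['dist_coeffs'])[0,0]
    d=c['R'].T@np.array([u[0],u[1],1]); return -c['R'].T@c['t'], d/np.linalg.norm(d)
def onz(c,p,z):
    o,d=ray(c,p); return o+d*(z-o[2])/d[2]
def tri(obs):
    A=np.zeros((3,3));b=np.zeros(3)
    for c,p in obs:
        o,d=ray(c,p);M=np.eye(3)-np.outer(d,d);A+=M;b+=M@o
    X=np.linalg.solve(A,b); return X,[np.round(np.linalg.norm(proj(c,X)[0]-p),1) for c,p in obs]
def blobs(im,col):
    h=cv2.cvtColor(im,cv2.COLOR_RGB2HSV);H,S,V=[h[...,i].astype(int) for i in range(3)]
    m={'red':((H<6)|(H>174))&(S>180)&(V>90),'yellow':(H>20)&(H<32)&(S>180)&(V>120),'blue':(H>100)&(H<125)&(S>150)&(V>90)}[col]
    n,l,s,ce=cv2.connectedComponentsWithStats(m.astype(np.uint8))
    return [(int(s[i,4]),*np.round(ce[i],1).tolist()) for i in range(1,n) if s[i,4]>8]
E
python3 - <<'E'
from h import *
for n in ("scene","side","wrist"):
    im=cv2.imread(f"pics/{n}0.png")[:,:,::-1].copy(); c=viewer.calibration(n)
    for col in ('red','yellow','blue'):
        print(n,col,blobs(im,col))
c={k:np.array(v,float) for k,v in viewer.calibration("wrist").items()}
for p in [(177,247),(200,278),(222,298)]: print(onz(c,p,.203))
im=cv2.imread("pics/scene0.png")[110:290,350:530]; a=cv2.resize(im,None,fx=2.2,fy=2.2,interpolation=2)
im=cv2.imread("pics/side0.png")[90:240,220:370]; b=cv2.resize(im,(396,396),interpolation=2)
cv2.imwrite("pics/z1.png",np.hstack([a,b]))
E
```

```text
scene red [(48, 481.9, 244.5)]
scene yellow [(85, 420.5, 175.3), (13, 297.3, 222.6), (42, 217.7, 233.4), (15, 297.4, 226.1)]
scene blue [(420, 526.2, 104.2), (81, 531.4, 120.8), (394, 550.0, 131.8), (49, 509.1, 127.2), (197, 537.3, 160.7), (36, 451.9, 189.9), (43, 292.3, 233.1), (126, 56.4, 302.3)]
side red []
side yellow [(90, 271.5, 140.4), (10, 309.5, 188.8), (61, 264.8, 302.4)]
side blue [(100, 15.3, 81.2), (111, 256.7, 81.8), (334, 5.6, 101.9), (178, 235.0, 87.3), (172, 24.3, 96.7), (87, 232.0, 106.7), (30, 262.5, 109.8), (19, 234.6, 116.2), (10, 289.8, 126.3), (120, 40.1, 137.0), (627, 24.2, 152.7), (10, 43.6, 153.1), (214, 236.4, 187.3)]
wrist red [(106, 170.0, 249.8)]
wrist yellow [(129, 203.8, 278.6)]
wrist blue [(30, 2.4, 59.3), (68, 0.8, 86.0), (494, 222.4, 297.5)]
[0.58417455 0.00449076 0.203     ]
[ 0.59744894 -0.01781045  0.203     ]
[ 0.61135437 -0.03295695  0.203     ]
```

View pics/z1.png

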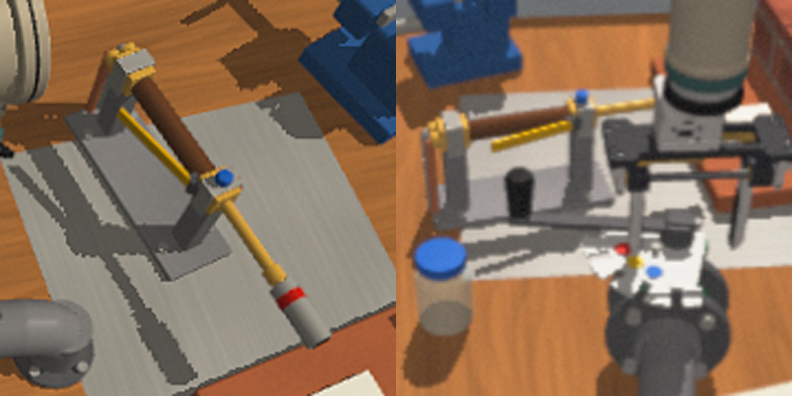

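The zoom shows the knob in the side view at original pixel (267,163). The handle runs (414,147) to (444,186) in scene and (248,138) to (285,134) in side, and the trigger is on its -y side. Red is the dot next to the lever, with yellow and blue further round. I'll raise the wrist camera for a second look at the valve.

```bash
python3 -m creep '[[1,[0,0,-0.06],0],[1,[0,-0.04,-0.1],0],[1,[0,-0.08,-0.14],0],[1,[0,-0.11,-0.16],0],[1,[0,-0.11,-0.16],0]]'
python3 - <<'E'
from h import *
s=env.sense();print(np.round(s['eef_pos'],4),s['eef_rot'])
im,c=snap("wrist"); cv2.imwrite("pics/w1.png",im[:,:,::-1])
np.save("w1.npy",c,allow_pickle=True)
for col in ('red','yellow','blue'):
    print(col,[(b,np.round(onz(c,b[1:],.203),4)) for b in blobs(im,col)])
cs={n:{k:np.array(v,float) for k,v in viewer.calibration(n).items()} for n in("scene","side")}
for a,b in [((413.6,147.3),(248,138.1)),((444.1,186.4),(285.2,133.6))]: print(tri([(cs['scene'],a),(cs['side'],b)]))
E
```

```text
clock: 0.78
eef_pos: [0.5387, -0.0001, 0.5669]
eef_rot: [0.001, 0.707, 0.707, 0.001]
contact_force: [0.8, -0.9, -0.3]
opening: 0.0937
finger_force: 0.0
[ 5.387e-01 -1.000e-04  5.669e-01] [0.00114275 0.70713962 0.70707167 0.00138377]
red [((159, 315.1, 192.1), array([0.5842, 0.0037, 0.203 ]))]
yellow [((155, 322.7, 209.2), array([ 0.594 , -0.0171,  0.203 ])), ((137, 237.4, 266.5), array([ 0.4903, -0.0916,  0.203 ]))]
blue [((1556, 166.0, 95.0), array([0.422 , 0.1092, 0.203 ])), ((150, 336.3, 222.0), array([ 0.611 , -0.0331,  0.203 ]))]
(array([0.4293883 , 0.32520581, 0.13367124]), [np.float64(1.0), np.float64(0.7)])
(array([0.55592093, 0.35243081, 0.13059142]), [np.float64(2.8), np.float64(1.9)])
```

View pics/w1.png

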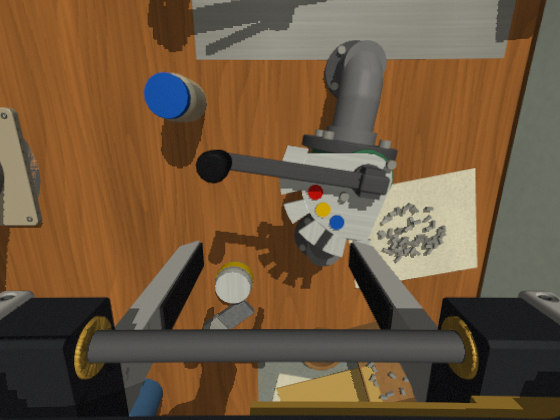

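Seen from this second place: knob top at about (213,165), red dot (315,192), yellow (323,209), blue (336,222). The jar lid is at (166,95), close to the lever on +y, and the tin is at (235,280) below. Now I'll fit the stem and triangulate the knob.

```bash
cat > fit.py <<'E'
from h import *
c1=np.load("w1.npy",allow_pickle=True).item()
cs={n:{k:np.array(v,float) for k,v in viewer.calibration(n).items()} for n in("scene","side")}
c0={'fx':301.7133,'fy':301.7133,'cx':275.8147,'cy':210.1429,'dist_coeffs':[.0231,0,0,0,0],'R':[[1.0,-0.0002,-0.0012],[0.0002,-0.9601,0.2796],[-0.0012,-0.2796,-0.9601]],'t':[-0.6477,-0.0288,0.3922]}
c0={k:np.array(v,float) for k,v in c0.items()}
print("blue dot",tri([(c0,(222.4,297.5)),(c1,(336.3,222))]), "yellow", tri([(c1,(322.7,209.2)),(cs['side'],(309.5,188.8))]))
print("knob top",tri([(c1,(213,165)),(cs['side'],(267,159))]))
P=[(c1,(315.1,192.1),.393),(c1,(322.7,209.2),.785),(c1,(336.3,222),1.178)]
def dot(p,a,r=.06): return [p[0]-r*np.cos(p[2]+a),p[1]-r*np.sin(p[2]+a),.203]
f=least_squares(lambda p:np.concatenate([proj(c,dot(p,a))[0]-q for c,q,a in P]),[.64,.01,0])
p=f.x; print("stem",p,"res",np.round(f.fun,1)); k=[p[0]-.165*np.cos(p[2]),p[1]-.165*np.sin(p[2])]
print("knob",k,[np.round(proj(c,[*k,.275])[0]) for c in (c1,cs['side'])])
print("lever pts", [np.round(proj(c1,[p[0]-r*np.cos(p[2]),p[1]-r*np.sin(p[2]),.22])[0]) for r in (.04,.08,.12)])
print("jar",onz(c1,(166,95),.105))
E
python3 fit.py
```

```text
blue dot (array([ 0.61132132, -0.03357013,  0.20152909]), [np.float64(0.0), np.float64(0.0)]) yellow (array([ 0.59457392, -0.01772956,  0.20074078]), [np.float64(0.2), np.float64(0.1)])
knob top (array([0.4815471 , 0.04287819, 0.26184479]), [np.float64(2.6), np.float64(0.9)])
stem [ 0.64249523  0.01799483 -0.15691091] res [-0.1 -0.2 -0.1  0.2  0.1  0.1]
knob [np.float64(0.4795223006912903), np.float64(0.04377902212478354)] [array([210., 166.]), array([265., 155.])]
lever pts [array([335., 177.]), array([299., 172.]), array([262., 166.])]
jar [0.3891668  0.11694658 0.105     ]
```

The fit is consistent, with dot heights matching the text: stem (0.6425, 0.018), valve yaw -0.157, knob (0.4795, 0.0438). The red notch is at 0.393 rad. I'll hover over the knob with the fingers closing tangentially (roll 1.728).

```bash
python3 -m creep '[[1,[0.015,-0.02,0.02],0.18],[1,[0.03,-0.04,0.04],0.36],[1,[0.044,-0.0605,0.055],0.54],[1,[0.044,-0.0605,0.065],0.72],[1,[0.044,-0.0605,0.065],0.9]]' 25
python3 -m creep '[[1,[0,0,0],0.18],[1,[0,0,0],0.36],[1,[0,0,0],0.54],[1,[0,0,0],0.72],[1,[0,0,0],0.828]]'
python3 - <<'E'
from h import *
s=env.sense();print(np.round(s['eef_pos'],4),s['eef_rot'],np.round(s['q'],2))
im,c=snap("wrist");cv2.imwrite("pics/w2.png",im[:,:,::-1])
for z in (.275,.225): print(proj(c,[.4797,.0437,z]))
E
```

```text
clock: 1.45
eef_pos: [0.4798, 0.0445, 0.4975]
eef_rot: [-0.0, 0.945, 0.327, -0.002]
contact_force: [0.6, -0.2, 0.4]
opening: 0.0941
finger_force: 0.0
clock: 2.08
eef_pos: [0.4803, 0.0444, 0.4982]
eef_rot: [0.001, 0.997, -0.081, -0.001]
contact_force: [-0.4, -0.0, 0.4]
opening: 0.0939
finger_force: 0.0
[0.4803 0.0444 0.4982] [ 7.81958448e-04  9.96751480e-01 -8.05288237e-02 -9.92141990e-04] [-0.43  0.3   0.37  1.84 -0.12  1.03 -1.74]
[[276.29345707 238.21496506]]
[[276.11303846 217.13964751]]
```

View pics/w2.png

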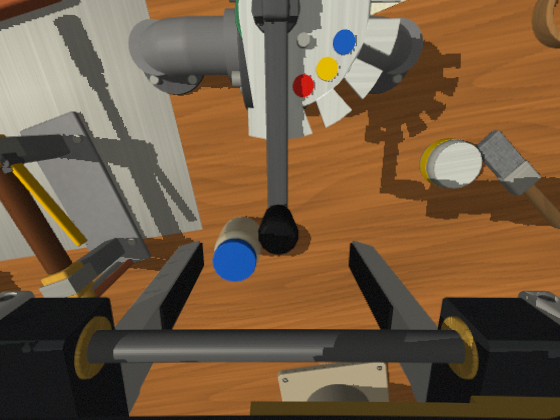

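The knob sits at (278,235), centred between the open fingers and matching the prediction (276,238). The red dot at (303,86) is the next notch from the lever. Now I'll descend and grip.

```bash
python3 -m creep '[[1,[0,0,0.035],0],[1,[0,0,0.065],0],[1,[0,0,0.074],0],[0.2,[0,0,0.074],0],[0.1,[0,0,0.074],0]]' 30
python3 -m creep '[[0.1,[0,0,0],0],[0.1,[0,0,0],0],[0.1,[0,0,0],0],[0.1,[0,0,0],0],[0.1,[0,0,0],0]]' 30
```

```text
clock: 2.75
eef_pos: [0.4801, 0.044, 0.4264]
eef_rot: [-0.0, 0.997, -0.078, 0.001]
contact_force: [-0.1, -0.9, -0.5]
opening: 0.0773
finger_force: 0.0
clock: 3.38
eef_pos: [0.4794, 0.0438, 0.4257]
eef_rot: [0.0, 0.997, -0.079, -0.0]
contact_force: [-0.1, -0.5, -0.7]
opening: 0.0289
finger_force: 30.0
```

```bash
python3 -m creep '[[0.1,[0.002,0,-0.008],0],[0.1,[0.004,0,-0.016],0],[0.1,[0.0065,0,-0.024],0],[0.1,[0.0095,0,-0.0315],0],[0.1,[0.0095,0,-0.0315],0]]'
python3 -c "
from h import *
s=env.sense();print(s['moment'],s['opening']); print(np.round(s['eef_pos'],4))"
```

```text
clock: 4.0
eef_pos: [0.4906, 0.0421, 0.4573]
eef_rot: [0.0, 0.997, -0.079, 0.002]
contact_force: [8.7, -2.3, -15.9]
opening: 0.0294
finger_force: 30.0
[-0.31317259 -1.70759884 -0.00715782] 0.029432953004659403
[0.4906 0.0421 0.4573]
```

```bash
python3 -m creep '[[0.1,[0.0006,0.0138,0],-0.09],[0.1,[0.0033,0.032,0],-0.21],[0.1,[0.0083,0.0499,0],-0.33],[0.1,[0.0117,0.059,0],-0.393],[0.1,[0.0117,0.059,0],-0.393]]'
python3 - <<'E'
from h import *
s=env.sense();e=s['eef_pos'];print(np.round(e,4),np.round(s['moment'],2), 'angle', np.arctan2(.018-e[1],.6425-e[0])+.157)
im,c=snap("wrist");cv2.imwrite("pics/w3.png",im[:,:,::-1])
E
```

```text
clock: 4.62
eef_pos: [0.4927, -0.0178, 0.4568]
eef_rot: [0.0, 0.993, 0.117, 0.002]
contact_force: [8.5, 0.5, -14.0]
opening: 0.0293
finger_force: 30.0
[ 0.4927 -0.0178  0.4568] [-0.1  -1.56 -0.04] angle 0.39185347441175156
```

View pics/w3.png

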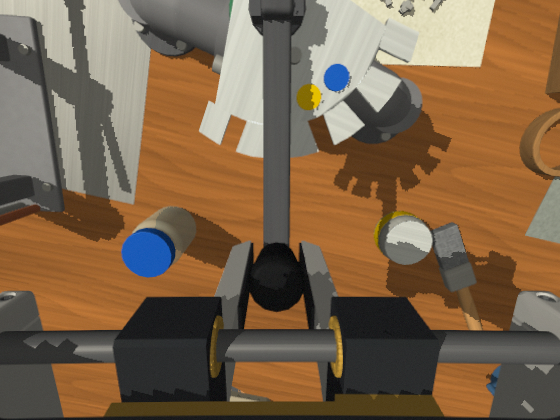

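The lever bar (275,130) now covers the red dot, the yellow dot is next to it at (308,97), and the computed angle is 0.392. Now I'll lower it into the notch.

```bash
python3 -m creep '[[0.1,[-0.003,0,0.008],0],[0.1,[-0.0055,0,0.0165],0],[0.1,[-0.0077,0,0.025],0],[0.1,[-0.0095,0,0.0325],0],[0.1,[-0.0095,0,0.0325],0]]'
python3 -c "
from h import *
s=env.sense();e=s['eef_pos'];print(np.round(e,4),np.round(s['moment'],2), 'angle', np.arctan2(.018-e[1],.6425-e[0])+.157)"
```

```text
clock: 5.3
eef_pos: [0.4813, -0.0201, 0.425]
eef_rot: [-0.0, 0.993, 0.117, -0.001]
contact_force: [-3.7, -1.4, 3.7]
opening: 0.0294
finger_force: 30.0
[ 0.4813 -0.0201  0.425 ] [-0.34  0.76 -0.02] angle 0.3888849058291274
```

```bash
python3 -m creep '[[1,[0,0,0],0],[1,[0,0,0],0],[1,[0,0,0],0],[1,[0,0,0],0],[1,[0,0,-0.05],0]]'
python3 -m creep '[[1,[0,0,-0.06],0],[1,[0,0,-0.1],0],[1,[0,0,-0.14],0],[1,[0,0,-0.15],0],[1,[0,0,-0.15],0]]'
python3 - <<'E'
from h import *
im,c=snap("wrist");cv2.imwrite("pics/w4.png",im[:,:,::-1])
st=np.array([.6425,.018]);
for a in (.36,.393,.43):
    f=-.157+a;u=-np.array([np.cos(f),np.sin(f)])
    k=st+.165*u
    print(a,'top home',proj(c,[*k,.275]).round(1),'bar at r.1',proj(c,[*(st+.1*u),.22]).round(1))
f=-.157+.393;u=-np.array([np.cos(f),np.sin(f)]); print('top riding', proj(c,[*(st+.1612*u),.291]).round(1))
cv2.imwrite("pics/s4.png",viewer.snapshot("side")[:,:,::-1]);b=cv2.imread("pics/s4.png")[140:240,230:350]
a=cv2.resize(cv2.imread("pics/w4.png"),(400,300));cv2.imwrite("pics/w4b.png",np.hstack([cv2.imread("pics/w4.png")[:400,100:460],cv2.resize(b,(440,400),interpolation=2)]))
k=st+.165*u; cs=viewer.calibration('side');cs={k_:np.array(v,float) for k_,v in cs.items()}
print('side home',proj(cs,[*k,.275]),'riding',proj(cs,[*(st+.161*u),.291]))
E
```

```text
clock: 5.92
eef_pos: [0.4811, -0.0194, 0.4726]
eef_rot: [-0.0, 0.993, 0.118, -0.004]
contact_force: [0.9, -0.8, 1.0]
opening: 0.0756
finger_force: 0.0
clock: 6.55
eef_pos: [0.4819, -0.0197, 0.6243]
eef_rot: [-0.0, 0.993, 0.118, -0.0]
contact_force: [-0.1, 0.0, 0.1]
opening: 0.0936
finger_force: 0.0
0.36 top home [[272.3 196.7]] bar at r.1 [[274.3 135. ]]
0.393 top home [[277.2 196.8]] bar at r.1 [[277. 135.]]
0.43 top home [[282.6 196.7]] bar at r.1 [[280. 135.]]
top riding [[277.2 196.9]]
side home [[267.46296287 170.2108979 ]] riding [[268.87534404 165.05406626]]
```

View pics/w4b.png

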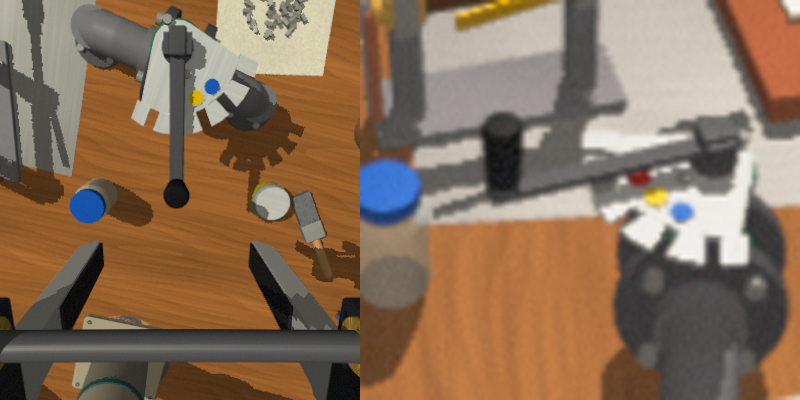

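The knob is at (177,193) in the wrist crop, along the notch line. In the side view its top is at about (269,171), where home is predicted at row 170 and riding at 165. I'll check that against the starting image numerically and measure the torch at the same time.

```bash
python3 - <<'E'
from h import *
a=cv2.imread("pics/side0.png",0);b=cv2.imread("pics/s4.png",0)
print("col profile before");print(a[148:184,266].tolist());print("after");print(b[158:194,268].tolist());print(b[158:194,269].tolist())
cs={k:np.array(v,float) for k,v in viewer.calibration('side').items()}
st=np.array([.6425,.018])
for s,l,n in ((0,0,'start'),(.393,0,'home'),(.393,.1,'ride')):
    f=-.157+s;u=-np.array([np.cos(f),np.sin(f)])
    P=lambda r,h:[*(st+u*(r*np.cos(l)-h*np.sin(l))),.216+r*np.sin(l)+h*np.cos(l)]
    print(n,proj(cs,P(.165,.059)).round(1),proj(cs,P(.165,.009)).round(1))
E
python3 -m creep '[[1,[0.03,-0.06,-0.01],0],[1,[0.06,-0.12,-0.01],0],[1,[0.08,-0.18,-0.01],0],[1,[0.1,-0.24,-0.01],0],[1,[0.11,-0.28,-0.01],0]]'
python3 -m creep '[[1,[0,0,0],0],[1,[0,0,0],0],[1,[0,0,0],0],[1,[0,0,0],0],[1,[0,0,0],0]]'
python3 - <<'E'
from h import *
s=env.sense();print(np.round(s['eef_pos'],4))
im,c=snap("wrist");cv2.imwrite("pics/w5.png",im[:,:,::-1]);np.save("w5.npy",c,allow_pickle=True)
E
```

```text
col profile before
[193, 192, 195, 197, 188, 117, 62, 55, 54, 57, 55, 33, 29, 20, 19, 26, 26, 29, 31, 28, 28, 31, 25, 30, 44, 64, 67, 116, 198, 201, 186, 116, 99, 98, 97, 95]
after
[145, 149, 148, 151, 151, 151, 153, 153, 156, 143, 76, 57, 57, 57, 61, 57, 33, 25, 25, 25, 26, 25, 17, 22, 20, 28, 26, 32, 22, 36, 60, 62, 85, 151, 196, 197]
[148, 150, 149, 152, 153, 151, 151, 154, 152, 143, 78, 58, 60, 58, 60, 59, 33, 32, 18, 24, 26, 23, 28, 31, 24, 30, 28, 20, 29, 38, 62, 60, 102, 173, 199, 201]
start [[265.3 154.8]] [[265.6 169.2]]
home [[267.5 170.2]] [[267.8 184.7]]
ride [[269.9 164.8]] [[268.3 179.9]]
clock: 7.28
eef_pos: [0.5234, 0.2808, 0.6324]
eef_rot: [0.001, 0.993, 0.118, -0.002]
contact_force: [0.7, -0.6, 0.6]
opening: 0.0939
finger_force: 0.0
clock: 7.9
eef_pos: [0.5236, 0.2774, 0.635]
eef_rot: [-0.0, 0.993, 0.117, 0.0]
contact_force: [0.4, -0.5, 0.8]
opening: 0.0943
finger_force: 0.0
[0.5236 0.2774 0.635 ]
```

View pics/w5.png

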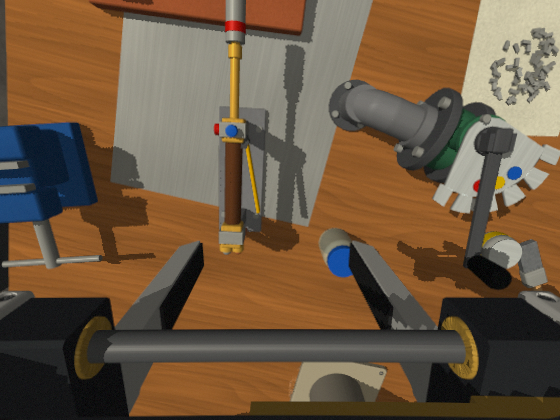

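Relative to the start the knob top moved 15 rows (home predicts 15.4, riding 10), so the lever is home, and red shows under the bar at (478,186). The torch handle runs from (234,147) at the front to (233,226) at the rear, the trigger from (248,147) to (258,213), and the blue screw is at (231,131).

```bash
python3 -m creep '[[1,[0.0,-0.03,0.03],0],[1,[0.0,-0.06,0.06],0],[1,[0,-0.07,0.09],0],[1,[0,-0.07,0.1],0],[1,[0,-0.07,0.1],0]]'
python3 - <<'E'
from h import *
c=np.load("w5.npy",allow_pickle=True).item()
F,R=onz(c,(233.3,147),.127),onz(c,(232,226),.127)
d=F-R;print(F,R,np.linalg.norm(d),'yaw',np.arctan2(d[1],d[0]))
print('trig tip',onz(c,(258,213),.13))
cs={n:{k:np.array(v,float) for k,v in viewer.calibration(n).items()} for n in("scene","side")}
print('screw',tri([(c,(231.5,131)),(cs['scene'],(451.9,189.9)),(cs['side'],(289.8,126.3))]))
s=env.sense();print(np.round(s['eef_pos'],4))
im,c=snap("wrist");cv2.imwrite("pics/w6.png",im[:,:,::-1]);np.save("w6.npy",c,allow_pickle=True)
print(proj(c,[F,R]))
E
```

```text
clock: 8.57
eef_pos: [0.5076, 0.3454, 0.5348]
eef_rot: [0.0, 0.993, 0.117, -0.0]
contact_force: [-0.4, 0.3, 0.3]
opening: 0.0941
finger_force: 0.0
[0.54931593 0.35346117 0.127     ] [0.41875879 0.32998328 0.127     ] 0.13265133999658635 yaw 0.1779267359588896
trig tip [0.45264812 0.29182694 0.13      ]
screw (array([0.57487641, 0.35779495, 0.15250565]), [np.float64(0.5), np.float64(0.9), np.float64(0.7)])
[0.5076 0.3454 0.5348]
[[277.50686116 153.24278145]
 [271.96642384 249.72927769]]
```

View pics/w6.png

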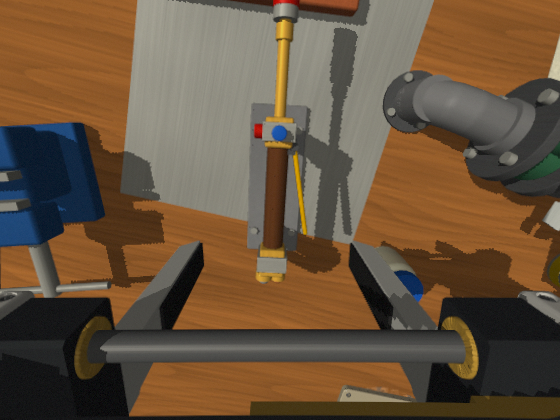

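The handle is nearly centred, front (278,150) to rear (272.5,248), which matches the reprojection (277.5,153) and (272,250). The trigger is on its right, ending at (305,233). The torch yaw is 0.178 and the grip point is about (0.4766, 0.3404). I'll hover there with a slight bias so the trigger bottoms first.

```bash
python3 -m creep '[[1,[-0.015,0,0.04],0.03],[1,[-0.0315,0.0007,0.09],0.058],[1,[-0.0315,0.0007,0.14],0.058],[1,[-0.0315,0.0007,0.165],0.058],[1,[-0.0315,0.0007,0.165],0.058]]'
python3 - <<'E'
from h import *
c5=np.load("w5.npy",allow_pickle=True).item();c6=np.load("w6.npy",allow_pickle=True).item()
F=tri([(c5,(233.3,147)),(c6,(278,150))]);R=tri([(c5,(232,226)),(c6,(272.5,249))]);print(F,R)
s=env.sense();print(np.round(s['eef_pos'],4),np.round(s['eef_rot'],4))
im,c=snap("wrist");cv2.imwrite("pics/w7.png",im[:,:,::-1])
u=np.array([np.cos(.178),np.sin(.178)]);l=np.array([-u[1],u[0]]);g=np.array([.4766,.3404])
for x,y in((0,0),(.05,0),(0,-.039)): print(x,y,proj(c,[*(g+x*u+y*l),.125]))
h=cv2.cvtColor(im,cv2.COLOR_RGB2HSV).astype(int)
for r in (120,150,180,200): 
    row=h[r]; br=np.where((row[:,0]<12)&(row[:,1]>100)&(row[:,2]<110))[0]; ye=np.where((row[:,0]>18)&(row[:,0]<32)&(row[:,1]>170))[0]
    f=lambda a:[int(v) for v in a if 180<v<400]; b=f(br);y=f(ye); print(r,b[:1],b[-1:],np.median(b) if b else None,y[:1],y[-1:])
E
```

```text
clock: 9.25
eef_pos: [0.4771, 0.3376, 0.3694]
eef_rot: [0.001, 0.996, 0.088, -0.001]
contact_force: [1.3, 0.0, 0.2]
opening: 0.094
finger_force: 0.0
(array([0.55155887, 0.35352194, 0.12916292]), [np.float64(1.3), np.float64(1.6)]) (array([0.41965667, 0.32973863, 0.12770849]), [np.float64(0.4), np.float64(0.4)])
[0.4771 0.3376 0.3694] [ 5.000e-04  9.961e-01  8.820e-02 -5.000e-04]
0 0 [[272.50281637 228.02255726]]
0.05 0 [[272.1889261 164.3483118]]
0 -0.039 [[322.05519877 227.94441797]]
120 [261] [283] 266.0 [] []
150 [254] [288] 273.0 [302] [310]
180 [255] [290] 275.5 [307] [315]
200 [255] [289] 273.0 [311] [318]
```

View pics/w7.png

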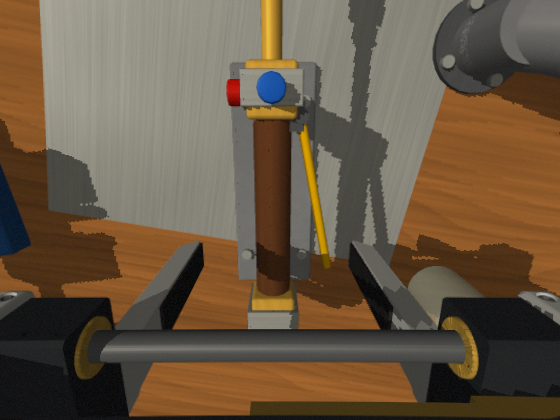

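The handle centre is at column 272, matching the prediction, and the trigger's outer face at row 228 is about column 321 against a predicted 322. Both lie between the fingers, so I'll descend and squeeze.

```bash
python3 -m creep '[[1,[0,0,0.03],0],[1,[0,0,0.055],0],[1,[0,0,0.064],0],[1,[0,0,0.064],0],[1,[0,0,0.064],0]]' 30
python3 -m creep '[[0.2,[0,0,0],0],[0.2,[0,0,0],0],[0.2,[0,0,0],0],[0.2,[0,0,0],0],[0.2,[0,0,0],0]]' 30
python3 -m creep '[[0.2,[0,0,0],0],[0.2,[0,0,0],0],[0.2,[0,0,0],0],[0.2,[0,0,0],0],[0.2,[0,0,0],0]]' 30
```

```text
clock: 9.93
eef_pos: [0.4773, 0.3385, 0.3072]
eef_rot: [-0.001, 0.996, 0.089, 0.001]
contact_force: [-0.6, -0.4, -0.0]
opening: 0.094
finger_force: 0.0
clock: 10.55
eef_pos: [0.4766, 0.3359, 0.3055]
eef_rot: [0.002, 0.996, 0.088, -0.001]
contact_force: [-1.7, -7.8, 4.8]
opening: 0.0475
finger_force: 3.4
clock: 11.18
eef_pos: [0.4764, 0.336, 0.3054]
eef_rot: [0.002, 0.996, 0.088, -0.002]
contact_force: [-1.7, -6.7, 4.0]
opening: 0.0359
finger_force: 30.0
```

```bash
python3 -m creep '[[0.1,[0,0,0],0],[0.1,[0,0,0],0],[0.1,[0,0,0],0],[0.1,[0,0,0],0],[0.1,[0,0,0],0]]' 40
python3 -m creep '[[0.1,[0,0,0],0],[0.1,[0,0,0],0],[0.1,[0,0,0],0],[0.1,[0,0,0],0],[0.1,[0,0,0],0]]' 40
python3 -c "
from h import *
im,c=snap('wrist');cv2.imwrite('pics/w8.png',im[:,:,::-1])"
python3 -m creep '[[0.1,[0,0,0],0],[0.1,[0,0,0],0],[0.1,[0,0,0],0],[0.1,[0,0,0],0],[0.1,[0,0,0],0]]' 40
```

```text
clock: 11.8
eef_pos: [0.4764, 0.336, 0.3054]
eef_rot: [0.002, 0.996, 0.088, -0.002]
contact_force: [-1.3, -7.2, 3.7]
opening: 0.0356
finger_force: 40.0
clock: 12.42
eef_pos: [0.4764, 0.3361, 0.3054]
eef_rot: [0.002, 0.996, 0.088, -0.002]
contact_force: [-1.5, -7.1, 4.0]
opening: 0.0361
finger_force: 40.0
clock: 13.1
eef_pos: [0.4764, 0.3361, 0.3054]
eef_rot: [0.002, 0.996, 0.088, -0.002]
contact_force: [-2.1, -6.0, 3.9]
opening: 0.0361
finger_force: 40.0
```

View pics/w8.png

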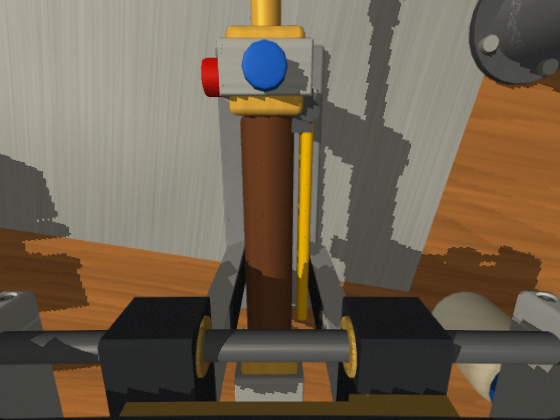

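The trigger now lies parallel to the handle, column 304 at both ends, with both pads on. It has been held for over 2 s, so I'll release and back off upward.

```bash
python3 -m creep '[[1,[0,0,0],0],[1,[0,0,0],0],[1,[0,0,0],0],[1,[0,0,0],0],[1,[0,0,0],0]]'
python3 -m creep '[[1,[0,0,0],0],[1,[0,0,0],0],[1,[0,0,-0.05],0],[1,[0,0,-0.1],0],[1,[0,0,-0.15],0]]'
python3 -m creep '[[1,[0,0,-0.05],0],[1,[0,0,-0.1],0],[1,[0,0,-0.1],0],[1,[0,0,-0.1],0],[1,[0,0,-0.1],0]]'
python3 - <<'E'
from h import *
im,c=snap("wrist");b=viewer.snapshot("side")
cv2.imwrite("pics/end.png",np.hstack([im[:,160:460],cv2.resize(b[60:270,200:400],(400,420),interpolation=2)])[:,:,::-1])
E
```

```text
clock: 13.72
eef_pos: [0.4771, 0.3385, 0.3057]
eef_rot: [-0.001, 0.996, 0.089, 0.001]
contact_force: [0.6, 0.3, 0.6]
opening: 0.0829
finger_force: 0.0
clock: 14.35
eef_pos: [0.4762, 0.3387, 0.4573]
eef_rot: [-0.0, 0.996, 0.089, -0.0]
contact_force: [0.6, 1.1, 0.1]
opening: 0.094
finger_force: 0.0
clock: 14.98
eef_pos: [0.4763, 0.3383, 0.5539]
eef_rot: [0.001, 0.996, 0.089, -0.001]
contact_force: [-0.3, -0.5, -0.5]
opening: 0.0942
finger_force: 0.0
```

View pics/end.png

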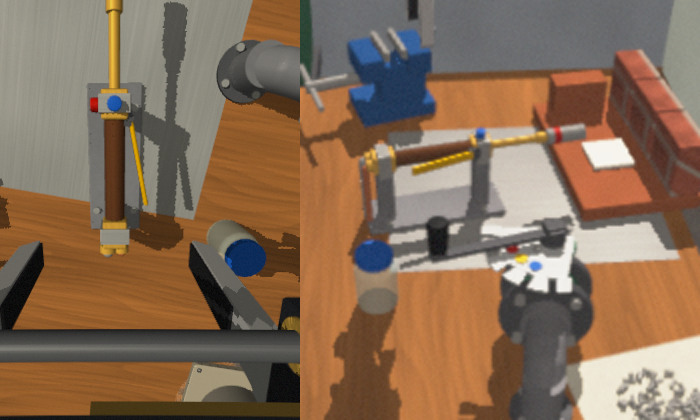

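The trigger is sprung back out at (140,165), the lever is still down over the red dot at (512,247), the jar stands where it was, and the gripper is clear. Handing in.

```bash
python3 -c "
from bench import env
print(env.finish_job())"
```

```text
the job is handed in; nothing more can be done
None
```

The lever is home in the red-dot notch; the torch trigger was then squeezed fully in, held about 2 s and released right back; I saw nothing disturbed, and the job was handed in at about 15 s (no verdict returned).

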